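# Index and lock the model turntable

### The arm

A 6-joint arm with a two-finger parallel gripper is mounted at the origin on the work surface. World frame = base frame: x ahead of the robot, y to its left, z up, the work surface at z = 0. Lengths are in m, angles in rad, forces in N, time in s.
With the tool pointing down it reaches from about 0.375 to 0.9 m from the base axis. Payload 3.1 kg.
Tool frame: the origin (TCP) lies between the finger pads; the fingertips stand 22 mm ahead of it and the grasp point (between the pads) lies 3 mm ahead of it; z points along the fingers, y is the direction in which the jaws open and shut (so a half turn about z gives the same grasp; the last joint's range is limited). The gripper opens to 85 mm and grips with 20 to 120 N. Pads are 22 mm wide; open, the fingers measure 114 mm over their backs; the gripper's body (76 mm by 85 mm) begins 54 mm behind the grasp point. The pads swing forward as they close: fully open they stand 13 mm farther back than shut.
Start: joints at [1.044, 0.527, 1.433, -0, 1.181, -0.178], TCP at [0.213, 0.588, 0.253] pointing down, gripper open.
Joint ranges: [-3.08, 3.08], [-0.75, 2.2], [0.22, 2.44], [-1.43, 4.57], [0, 2.65], [-2.85, 2.85]. Speed limits (rad/s): [2.79, 2.79, 3.14, 3.14, 3.14, 3.14].

### API

Orientations are given as a unit quaternion [x, y, z, w].
In Python, from station import status, snapshot, manip gives the robot as it stands.
- The arm moves only by the tool move_arm, never from a script. Its argument "plan" is a list that holds one entry, the list of rows, each a list of 7 numbers: the turn, a rotation vector about the tool's x, y, z scaled (see below), then the shift along the tool's x, y, z scaled (see below), then the closure, from 0 (fully open) to 1 (shut). A call has exactly 8 rows; each row is the pose to reach, as a shift and turn from the pose commanded when the call began, along the tool's axes at that moment; what a row does not reach only later rows make up. The controller multiplies each number of a shift by 100 mm and each number of a turn by pi/4 rad. A row lasts 1/8 s, in which the tool goes at most 62.5 mm and 10.7 degrees, less where a joint would pass 70% of its speed; a pose out of reach is approached as far as the arm can. A call with a number of a shift or a turn outside -1 to 1 is refused whole. A call with a gripper value outside its range is refused whole. The fingers move at their own pace and stop on an object; "force" is the grip in N (left out, the last holds). Time passes only in rows, so rows that repeat a pose let the fingers close, or fill a call up. It gives the time, the measured TCP pose, the force and the opening at its end, in the units of the state.
- status.sense(): the state, without advancing time (a new reading comes with each control period).
- snapshot(name): name is "scene" or "top" or "wrist"; returns a dict with "img" (420x560x3 uint8, red, green, blue), "depth" (420x560 float32, m along the optical axis (not along the pixel's ray), 0 where there is no reading), "mtx" (3x3 intrinsics, pixels), "T" (4x4, takes a point from camera to world coordinates). Camera axes: x right, y up, looking along -z (the intrinsics and any distortion apply to the point x, -y, -z); pixel columns grow to the right and rows downward; lengths in m; the calibration is good to about 2 mm. The wrist camera is an equidistant fisheye: a pixel r from the principal point sees the ray r / f radians off the axis. A picture is of the moment at which its call begins.
- manip.sign_off(): hands the job in, once; it reports no verdict.
The state is a dict: "t": time; "q": joint angles; "qd": joint speeds; "tau": joint torques, N m; "tcp_pos": TCP position; "tool_rot": TCP orientation; "force": force on the tool from outside, world axes, zero at the start; "ft_torque": the same for the moment, N m; "finger_gap": opening from 0.0 (shut) to 1.0 (fully open).
Only numpy, scipy, OpenCV 4.12 (cv2) and the standard library are available. Lean on these libraries where they do the work, as an engineer would, in place of code of your own. Each camera call takes 0.05 s, during which the arm holds its last target. There are 200 camera calls.

### The job

Turn the craft turntable by pushing its upright handle post until its ear stands at the pointer, then take the loose dowel from its stand and lock the turntable: lower the dowel slowly through the hole in the ear and ease the turntable a little to and fro, feeling with the dowel, until it drops fully home into the hidden hole underneath. Push and press gently and never force a jammed part (a few newtons are enough, over 50 N counts as damage), leave the dowel standing there and do not disturb the other things on the table.

Things in the scene. Friction and masses are not known exactly. Their poses are not given: they have to be found in the camera images.
- base: Fixed wooden base of the turntable, which carries all its parts. Origin on the table top, on the vertical turning axis; +x points from the axis towards the pointer. Along +x runs a low bar 110 mm wide, its top 8 mm above the table, with the lock plate on it.
- lock_line (a point): Point on the base: on the pointer's line, 150 mm off the axis, at the height of the plywood lock plate's top (36 mm above the table). The plate is 60 mm (radial) by 90 mm (tangential), 28 mm thick, fixed, lying on the bar. Its lock hole, 18 mm wide, goes right through to the bar and lies 150 mm off the axis, but up to 14 mm to either side of this point along the arc; its place is not reported.
- turntable (a joint): Angle of the turning board, rad, counter-clockwise from above positive; 0 when the ear's hole is on the pointer's line; starts between 0.5 and 1.2. Turns either way, stiffly (friction about 0.3 N m: 3 N at the handle post, 2 N at the ear's hole), and stays where it is left. Board: pale laminate, round, 244 mm across, 14 mm thick, its top 52 mm above the table.
- house (a point): A card model house glued on the middle of the turning board: centre of its base, 52 mm above the table, on the turning axis. About 62 x 55 mm, its chimney reaching 134 mm above the table.
- handle_top (a point): Top centre of the upright wooden handle post on the board, 18 mm thick, standing 50 mm above the board's top; 105 mm off the axis, 1.0 rad counter-clockwise of the ear.
- ear_hole (a point): Centre of the mouth of the hole in the ear, at the top face of the ear (52 mm above the table), 150 mm off the axis; the hole is 21 mm wide and goes right through the 14 mm thick ear, which is a flat tongue 44 mm wide reaching out to 178 mm from the axis. The ear's underside is 2 mm above the lock plate.
- pointer (a point): Tip of the steel pointer fixed on the base, 189 mm off the axis, 56 mm above the table: the index mark the ear is brought to. Its stalk stands at 205 mm off the axis.
- peg_mid (a point): Centre (half-way up) of the loose plain wooden dowel, 16 mm thick and 100 mm long, 60 g, upright in its stand at the start; z axis along the dowel, up.
- peg: The same dowel: origin at the centre of its foot (50 mm below its middle), the end that goes into the holes; edge chamfered 1 mm. Fully home in the lock hole its foot stands on the bar, 8 mm above the table, and the dowel sticks out 56 mm above the ear.
- stand: Fixed wooden block 70 x 70 x 35 mm that holds the dowel at the start, in a 19 mm wide, 25 mm deep hole in its middle (hole floor 10 mm above the table). Origin under its centre.
- pot: Bystander: red pot with pencils, 80 mm across at the rim, about 150 mm tall with the pencils; leave it alone.
- glue_stick: Bystander: glue stick standing upright, 27 mm thick, 92 mm tall; leave it alone.
- tape_roll: Bystander: roll of clear tape lying flat, 80 mm across, 18 mm thick; leave it alone.
Things that resemble listed ones, but are neither listed nor needed, are in the scene too. Of the things shaped like the peg, the wooden one is meant.

How it is judged:
On the way, in this order (a step that is already met when the one before it is completed fails the run):
1. the ear is brought to the pointer (within about 0.16 rad, 24 mm) with the dowel not yet in its hole (value of joint turntable between -0.16 and 0.16 rad and horizontal distance between peg and ear_hole above 0.02 m), for 0.2 s.
2. the dowel stands fully home through the ear in the lock hole (height (world z) of peg below 0.013 m and horizontal distance between peg and ear_hole below 0.008 m and value of joint turntable between -0.12 and 0.12 rad), for 0.2 s.
At the end, for the whole second after the job is handed in: The dowel stands upright (within 0.12 rad) through the ear's hole and in the lock hole, its foot within 5 mm of the bar (lower than 13 mm above the table) and within 8 mm sideways of the ear hole's centre; the turntable is within 0.12 rad (18 mm) of the pointer; all at rest (all of step 2 and angle between peg_mid's own z axis and vertical below 0.12 rad and velocity of joint turntable between -0.05 and 0.05 rad/s and linear speed of peg below 0.02 m/s); the robot touches nothing.
It fails at once if the robot pushes the turntable, its base or the house with more than 60 N (contact force between any of the arm, the fingers and base above 60 N).
It fails at once if the dowel is pressed on the turntable or lock plate with more than 60 N (contact force between peg and base above 60 N).
It fails at once if the pot, glue stick or tape roll is moved more than 20 mm (distance of any of pot, glue_stick, tape_roll from where it was at the start of the episode above 0.02 m).
It fails at once if the glue stick or pot is tipped (angle between any of glue_stick, pot's own z axis and vertical above 0.5 rad).
It also fails if it takes over 72 s, if anything falls off the work surface, if the arm or the gripper's body presses on something with over 40 N, if the wrist force passes 120 N, or if a joint passes its speed limit or range.

## Working session

There is one attempt and no reset: what is moved stays moved. The work goes in short steps, Python scripts to look and compute and a tool call to move; the robot and the scene stay as the last step left them, time stands still between calls to the robot, and variables do not carry over. Pictures are saved under pics/ and viewed, on a budget of 10 in all, crops included, one or two more only if the job needs it, and the job is handed in when it is done.

Besides the shell and the picture viewer there is one more tool, called after "Request:" as name(argument=value, ...), one argument or row to a line, values as JSON. move_arm: Moves the arm, as the interface text tells. Its arguments: {"type":"object","properties":{"plan":{"type":"array"},"force":{"type":"number"}},"required":["plan"]}

```bash
mkdir -p pics; ls
python3 - <<'E'
from station import status, snapshot
import cv2,numpy as np
for n in("scene","top"):
    s=snapshot(n); cv2.imwrite(f"pics/{n}0.png",s["img"][:,:,::-1]); np.savez(f"{n}0.npz",**s); print(n,s["mtx"].tolist(),s["T"].round(3).tolist())
print(status.sense())
E
```

```text
pics
scene [[500.8287326119932, 0.0, 284.1786699045435], [0.0, 500.8287326119932, 203.63685674849387], [0.0, 0.0, 1.0]] [[-0.741, -0.45, 0.499, 1.148], [0.672, -0.505, 0.542, 0.651], [0.007, 0.737, 0.676, 0.878], [0.0, 0.0, 0.0, 1.0]]
top [[382.89937904705613, 0.0, 279.9605430941593], [0.0, 382.89937904705613, 206.92614396036427], [0.0, 0.0, 1.0]] [[0.126, 0.959, -0.254, 0.334], [-0.992, 0.122, -0.029, 0.004], [0.003, 0.256, 0.967, 1.01], [0.0, 0.0, 0.0, 1.0]]
{'t': 0.1, 'q': array([ 1.04447758e+00,  5.28348725e-01,  1.43379092e+00, -6.01907679e-08,
        1.18142639e+00, -1.78507830e-01]), 'qd': array([-0.00134341, -0.00350699, -0.00134651, -0.00092037,  0.00031352,
       -0.00066029]), 'tau': array([-1.09568140e-03, -4.43304670e+01, -1.78583944e+01, -3.01713344e-04,
        3.93927228e-03, -1.14902008e-06]), 'tcp_pos': array([0.21268804, 0.58704315, 0.25244116]), 'tool_rot': array([ 1.73030112e-01,  9.84916040e-01, -9.26057119e-04, -3.40542445e-04]), 'force': array([ 0.51429078, -0.23240897,  0.32320281]), 'ft_torque': array([ 0.0374641 , -0.00214932, -0.00120036]), 'finger_gap': 0.9962408090815512}
```

View pics/scene0.png

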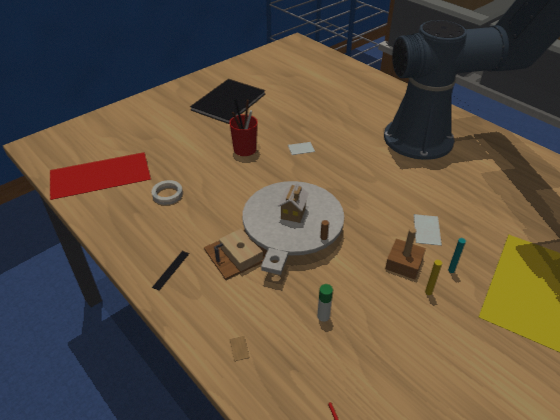

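View pics/top0.png

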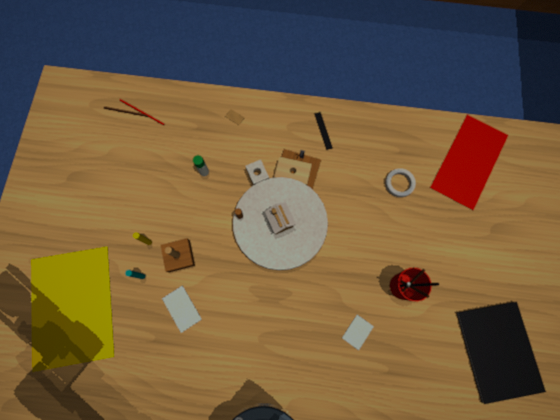

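The scene view shows the turntable at (293,215), with the ear hole at (274,259), the handle post at (324,230), the lock plate with a visible hole at (240,244), and the pointer at (217,252). Peg lookalikes are the wooden dowel in its stand (409,243), a yellow one (433,277) and a teal one (456,256). I choose the wooden one. Next I take enlarged crops to check it.

```bash
cat > h.py <<'E'
import numpy as np,cv2
def load(n): return dict(np.load(n+".npz"))
def onz(s,u,v,z):
    "pixel ray met with plane z (pinhole cameras)"
    K,T=s["mtx"],s["T"]; d=T[:3,:3]@np.array([(u-K[0,2])/K[0,0],-(v-K[1,2])/K[1,1],-1]); o=T[:3,3]
    return o+d*(z-o[2])/d[2]
def pix(s,p):
    c=np.linalg.inv(s["T"])@np.append(p,1); K=s["mtx"]
    return np.array([K[0,0]*c[0]/-c[2]+K[0,2],-K[1,1]*c[1]/-c[2]+K[1,2]])
E
python3 - <<'E'
from h import *
a=load("scene0")["img"][:,:,::-1]; b=load("top0")["img"][:,:,::-1]
A=cv2.resize(a[175:325,200:350],None,fx=4,fy=4,interpolation=2)[:600]
B=cv2.resize(a[220:310,380:480],None,fx=2,fy=2,interpolation=2)
B=np.vstack([B,np.zeros((600-180,200,3),'uint8')])
C=cv2.resize(b[225:290,120:200],None,fx=2.5,fy=2.5,interpolation=2); B[190:190+C.shape[0],:C.shape[1]]=C
cv2.imwrite("pics/c1.png",cv2.convertScaleAbs(np.hstack([A,B]),alpha=1.4))
cv2.imwrite("pics/c2.png",cv2.convertScaleAbs(cv2.resize(b[140:280,220:340],None,fx=4.25,fy=4.25,interpolation=2),alpha=1.4))
E
```

```text
(no output)
```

View pics/c1.png

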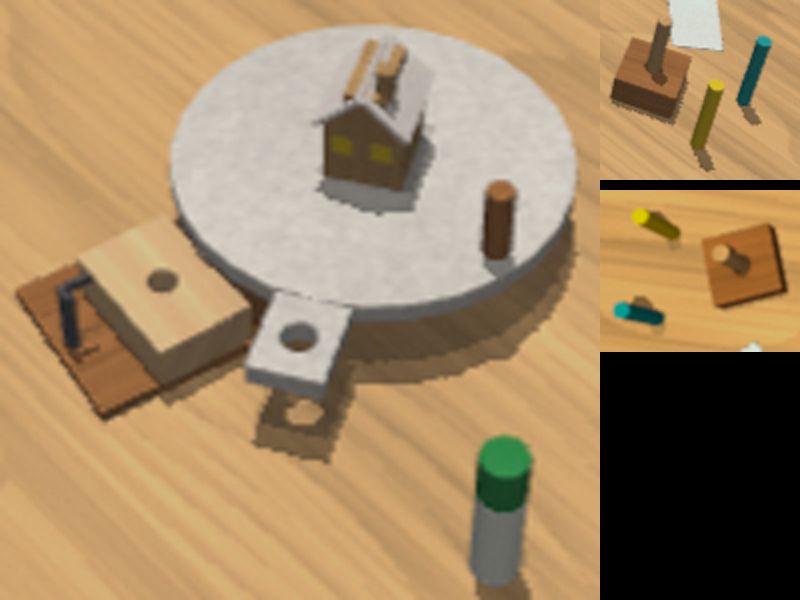

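View pics/c2.png

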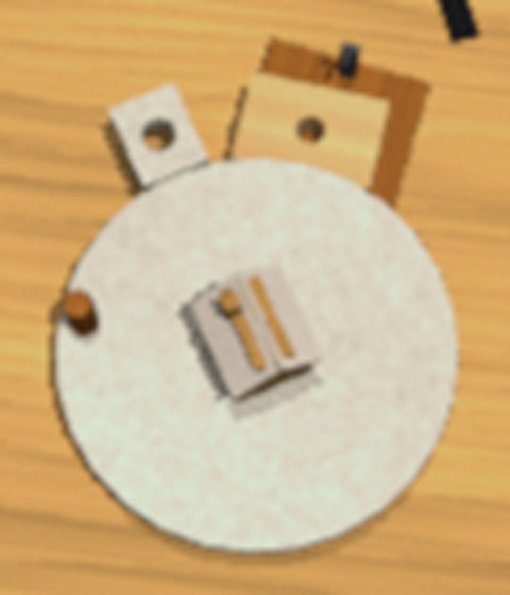

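Run:
```python
from h import *
S,T=load("scene0"),load("top0")
f=lambda u,v,k,x0,y0:((u+.5)/k-.5+x0,(v+.5)/k-.5+y0)
P=dict(ear=((299,336),(158,134),.052),lock=((162,280),(310,129),.036),handle=((501,188),(77,306),.102),)
R={}
for n,(a,b,z) in P.items():
    p=onz(S,*f(*a,4,200,175),z);q=onz(T,*f(*b,4.25,220,140),z);R[n]=(p+q)/2;print(n,p.round(4),q.round(4))
print("peg",onz(S,*f(64,24,2,380,220),.11),onz(T,*f(122,65,2.5,120,225),.11))
print("ptr",onz(S,*f(90,280,4,200,175),.056),onz(T,*f(346,73,4.25,220,140),.056))
# disc: fit ellipse in both images via white mask -> plane z=.052
for s,n,seed in((S,"scene",(265,215)),(T,"top",(260,240))):
    hsv=cv2.cvtColor(s["img"],cv2.COLOR_RGB2HSV); g=s["img"].astype(int)
    # depth-based: points with world z in 0.048..0.056
    K=s["mtx"];h,w=s["depth"].shape;u,v=np.meshgrid(np.arange(w),np.arange(h));d=s["depth"]
    X=np.stack([(u-K[0,2])/K[0,0]*d,-(v-K[1,2])/K[1,1]*d,-d,np.ones_like(d)],-1)@s["T"].T
    m=(abs(X[...,2]-.052)<.006)&(d>0)&(np.hypot(X[...,0]-R["ear"][0],X[...,1]-R["ear"][1])<.35)
    pts=X[m][:,:2]
    # robust: circle of radius .122 max coverage
    from scipy.optimize import minimize
    c=np.median(pts,0)
    for i in range(30):
        r=np.hypot(*(pts-c).T); ins=pts[r<.135]; hull=cv2.convexHull(ins.astype('f4'))[:,0]; 
        a=np.arctan2(*(hull-c).T[::-1]); rr=np.hypot(*(hull-c).T); ok=abs(rr-.122)<.008
        H=hull[ok]; sol=np.linalg.lstsq(np.c_[2*H,np.ones(len(H))],(H**2).sum(1),rcond=None)[0]; c=sol[:2]
    print(n,"disc",c,"r",np.sqrt(sol[2]+c@c),len(H),"medz",np.median(X[m][:,2]))
    R[n]=c
c=(R["scene"]+R["top"])/2
for n in P: d=R[n][:2]-c; print(n,R[n].round(4),np.hypot(*d),np.arctan2(d[1],d[0]))
```

```text
ear [0.6738 0.1054 0.052 ] [0.6756 0.1065 0.052 ]
lock [0.6949 0.0111 0.036 ] [0.697  0.0128 0.036 ]
handle [0.5481 0.1318 0.102 ] [0.548  0.1325 0.102 ]
peg [0.43741546 0.28287559 0.11      ] [0.43143408 0.27874876 0.11      ]
ptr [ 7.35544084e-01 -4.22818814e-04  5.60000000e-02] [ 0.72949805 -0.00540768  0.056     ]
scene disc [0.54546752 0.02768081] r 0.12199974938980182 41 medz 0.051520828042437405
top disc [0.54809937 0.02945496] r 0.12101826859682482 46 medz 0.051686714700122705
ear [0.6747 0.1059 0.052 ] 0.14950389354159282 0.5438603422776941
lock [0.696  0.0119 0.036 ] 0.15008988756007 -0.11097837284620803
handle [0.548  0.1322 0.102 ] 0.10359300897338024 1.5586629678228279
```

The crops confirm the choice: the dowel in the stand block is bare wood, and the other two are painted. Measurements agree with the given sizes:

- Radii are 150 mm, 150 mm and 104 mm.
- The post sits 1.015 rad from the ear.
- The lock hole lies at about -0.111 rad in world terms.
- The pointer is at about -0.168 rad.

Next I reach for the post.

```bash
cat >> h.py <<'E'
def go(*W):
    "W: world targets (x,y,z,yaw of tool y); prints [turn xyz, shift xyz] in units from the present pose"
    from station import status
    from scipy.spatial.transform import Rotation as R
    s=status.sense(); r=R.from_quat(s["tool_rot"]); p=s["tcp_pos"]
    print("t",round(s["t"],2),"tcp",p.round(4),"yaw",round(np.arctan2(*r.as_matrix()[[1,0],1]),4),"F",s["force"].round(1),"gap",round(s["finger_gap"],3))
    for x,y,z,a in W:
        q=R.from_matrix(np.array([[-np.sin(a),np.cos(a),0],[np.cos(a),np.sin(a),0],[0,0,-1]]).T@np.eye(3)) if 0 else R.from_matrix(np.c_[[-np.sin(a),np.cos(a),0],[np.cos(a),np.sin(a),0],[0,0,-1]])
        print((r.inv()*q).as_rotvec().__truediv__(np.pi/4).round(3),(r.inv().apply(np.array([x,y,z])-p)*10).round(3))
E
sed -i 's/R.from_matrix(np.array.* if 0 else //' h.py
python3 -c "
from h import *
go((.548,.132,.25,-.012),(.548,.132,.25,.438))"
```

```text
t 0.1 tcp [0.2127 0.587  0.2524] yaw 1.223 F [ 0.5 -0.2  0.3] gap 0.996
[-2.000e-03  1.000e-03  1.572e+00] [-4.703 -3.135  0.029]
[-0.003  0.001  0.999] [-4.703 -3.135  0.029]
```

Request:
move_arm(
  plan=[
    [[0,0,0.6,-1,-0.67,0,0.5],[0,0,0.8,-1,-0.67,0,0.5],[0,0,0.8,-1,-0.67,0,0.5],[0,0,0.8,-1,-0.67,0,0.5],[0,0,0.8,-1,-0.67,0,0.5],[0,0,0.8,-1,-0.67,0,0.5],[0,0,0.8,-1,-0.67,0,0.5],[0,0,0.8,-1,-0.67,0,0.5]],
  ],
)

```text
t: 1.1
tcp_pos: [0.2839, 0.4906, 0.2533]
tool_rot: [0.469, 0.883, -0.0, -0.0]
force: [-0.2, -1.1, 0.8]
finger_gap: 0.501
```

```bash
python3 -c "
from h import *
go((.548,.132,.2,-.012))"
```

```text
t 1.1 tcp [0.2839 0.4906 0.2533] yaw 0.5954 F [-0.2 -1.1  0.8] gap 0.501
[-0.     0.     0.773] [-4.45   0.175  0.533]
```

Request:
move_arm(
  plan=[
    [[0,0,0.773,-1,0.7,0,0.5],[0,0,0.773,-1,0.7,0,0.5],[0,0,0.773,-1,0.7,0,0.5],[0,0,0.773,-1,0.7,0,0.5],[0,0,0.773,-1,0.7,0,0.5],[0,0,0.773,-1,0.7,0,0.5],[0,0,0.773,-1,0.7,0,0.5],[0,0,0.773,-1,0.7,0,0.5]],
  ],
)

```text
t: 2.1
tcp_pos: [0.398, 0.447, 0.2534]
tool_rot: [0.711, 0.703, 0.0, 0.0]
force: [0.2, 0.7, -0.7]
finger_gap: 0.499
```

Request:
move_arm(
  plan=[
    [[0,0,0,-1,0.5,0,0.5],[0,0,0,-1,0.5,0,0.5],[0,0,0,-1,0.5,0,0.5],[0,0,0,-1,0.5,0,0.5],[0,0,0,-1,0.5,0,0.5],[0,0,0,-1,0.5,0,0.5],[0,0,0,-1,0.5,0,0.5],[0,0,0,-1,0.5,0,0.5]],
  ],
)

```text
t: 3.1
tcp_pos: [0.4467, 0.3466, 0.2533]
tool_rot: [0.711, 0.703, -0.0, -0.0]
force: [1.4, 0.1, -0.1]
finger_gap: 0.498
```

Request:
move_arm(
  plan=[
    [[0,0,0,-1,0.5,0,0.5],[0,0,0,-1,0.5,0,0.5],[0,0,0,-1,0.5,0,0.5],[0,0,0,-1,0.5,0,0.5],[0,0,0,-1,0.5,0,0.5],[0,0,0,-1,0.5,0,0.5],[0,0,0,-1,0.5,0,0.5],[0,0,0,-1,0.5,0,0.5]],
  ],
)

```text
t: 4.1
tcp_pos: [0.4955, 0.246, 0.2533]
tool_rot: [0.711, 0.703, -0.0, 0.0]
force: [0.3, -0.3, -0.1]
finger_gap: 0.501
```

```bash
python3 -c "
from h import *
go((.548,.1322,.09,-.012))"
```

```text
t 4.1 tcp [0.4955 0.246  0.2533] yaw -0.0117 F [ 0.3 -0.3 -0.1] gap 0.501
[-0.  0.  0.] [-1.132  0.538  1.633]
```

Request:
move_arm(
  plan=[
    [[0,0,0,-1,0.54,0.5,0.5],[0,0,0,-1,0.54,0.65,0.5],[0,0,0,-1,0.54,0.65,0.5],[0,0,0,-1,0.54,0.65,0.5],[0,0,0,-1,0.54,0.65,0.5],[0,0,0,-1,0.54,0.65,0.5],[0,0,0,-1,0.54,0.65,0.5],[0,0,0,-1,0.54,0.65,0.5]],
  ],
)

```text
t: 5.1
tcp_pos: [0.5484, 0.1454, 0.1887]
tool_rot: [0.711, 0.703, 0.0, 0.0]
force: [-0.1, 0.8, 0.2]
finger_gap: 0.499
```

Request:
move_arm(
  plan=[
    [[0,0,0,-0.13,0,0.2,0.5],[0,0,0,-0.13,0,0.4,0.5],[0,0,0,-0.13,0,0.6,0.5],[0,0,0,-0.13,0,0.8,0.5],[0,0,0,-0.13,0,0.97,0.5],[0,0,0,-0.13,0,0.97,0.7],[0,0,0,-0.13,0,0.97,0.9],[0,0,0,-0.13,0,0.97,0.9]],
  ],
  force=20,
)

```text
t: 6.1
tcp_pos: [0.5482, 0.132, 0.0912]
tool_rot: [0.712, 0.703, -0.0, -0.0]
force: [-0.4, 0.5, -7.2]
finger_gap: 0.201
```

Run:
```python
from h import *
c=np.array([.5468,.0286])
W=[]
for f in np.linspace(0,1,8)[1:]:
    a=1.559-f*.655; p=c+.1045*np.array([np.cos(a),np.sin(a)]); W.append((*p,.0925,a-np.pi/2))
go(*W)
```

```text
t 6.1 tcp [0.5482 0.132  0.0912] yaw -0.0125 F [-0.4  0.5 -7.2] gap 0.201
[-0.    -0.     0.118] [ 0.006  0.096 -0.013]
[-0.    -0.     0.237] [-0.007  0.193 -0.013]
[-0.    -0.     0.357] [-0.03   0.288 -0.013]
[-0.    -0.     0.476] [-0.061  0.381 -0.013]
[-0.    -0.     0.595] [-0.101  0.47  -0.013]
[-0.    -0.     0.714] [-0.149  0.555 -0.013]
[-0.    -0.     0.833] [-0.205  0.635 -0.013]
```

Request:
move_arm(
  plan=[
    [[0,0,0.105,0.005,0.085,0,0.9],[0,0,0.21,-0.003,0.17,0,0.9],[0,0,0.315,-0.02,0.255,0,0.9],[0,0,0.42,-0.045,0.338,0,0.9],[0,0,0.525,-0.077,0.418,0,0.9],[0,0,0.63,-0.115,0.495,0,0.9],[0,0,0.735,-0.158,0.57,0,0.9],[0,0,0.833,-0.205,0.635,0,0.9]],
  ],
)

```text
t: 7.1
tcp_pos: [0.6098, 0.11, 0.0912]
tool_rot: [0.9, 0.436, -0.002, -0.0]
force: [-2.1, -2.2, -3.3]
finger_gap: 0.201
```

Run:
```python
from h import *
from station import snapshot
go((.434,.281,.2,-.667))
s=snapshot("top"); np.savez("top1.npz",**s); s2=snapshot("scene"); np.savez("scene1.npz",**s2)
A=cv2.resize(s2["img"][175:325,200:350,::-1],None,fx=2.6,fy=2.6,interpolation=2); B=cv2.resize(s["img"][140:290,200:350,::-1],None,fx=2.6,fy=2.6,interpolation=2)
cv2.imwrite("pics/d1.png",cv2.convertScaleAbs(np.hstack([A,B]),alpha=1.4))
```

```text
t 7.1 tcp [0.6098 0.11   0.0912] yaw -0.6676 F [-2.1 -2.2 -3.3] gap 0.201
[-0.003  0.005 -0.001] [ 0.25  -2.442 -1.083]
```

View pics/d1.png

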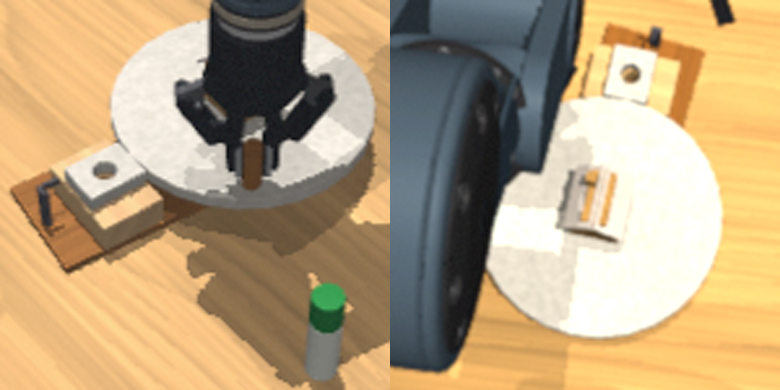

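The ear now sits over the lock plate: its hole is at crop (105,170) in the scene view and (631,73) in the top view, just to the left of the pointer. I compute its angle, then release the post.

Run:
```python
from h import *
c=np.array([.5468,.0286])
f=lambda u,v,k,x0,y0:((u+.5)/k-.5+x0,(v+.5)/k-.5+y0)
for p in(onz(load("scene1"),*f(105,170,2.6,200,175),.052),onz(load("top1"),*f(241,73,2.6,200,140),.052)):
    d=p[:2]-c; print(p,np.hypot(*d),np.arctan2(d[1],d[0]))
```

```text
[0.69493251 0.01221537 0.052     ] 0.14903588567944837 -0.11016013823083519
[0.69711822 0.01387906 0.052     ] 0.1510373280776218 -0.09762058247338624
```

Request:
move_arm(
  plan=[
    [[0,0,0,0,0,0,0.6],[0,0,0,0,0,0,0.5],[0,0,0,0,0,0,0.5],[0,0,0,0,0,-0.3,0.5],[0,0,0,0,0,-0.7,0.5],[0,0,0,0,-0.5,-1,0.4],[0,0,0,0,-0.8,-1,0.4],[0,0,0,0,-1,-1,0.4]],
  ],
)

```text
t: 8.2
tcp_pos: [0.5318, 0.1736, 0.1921]
tool_rot: [0.899, 0.437, 0.001, 0.0]
force: [1.1, -0.2, -0.4]
finger_gap: 0.599
```

Run:
```python
from h import *
from station import snapshot
go((.434,.281,.2,-.667),(.434,.281,.2,0),(.434,.281,.2,.55))
```

```text
t 8.2 tcp [0.5318 0.1736 0.1921] yaw -0.6655 F [ 1.1 -0.2 -0.4] gap 0.599
[ 0.001 -0.001  0.002] [ 0.241 -1.433 -0.08 ]
[ 0.001 -0.001 -0.847] [ 0.241 -1.433 -0.08 ]
[ 1.000e-03 -0.000e+00 -1.548e+00] [ 0.241 -1.433 -0.08 ]
```

Run:
```python
from h import *
a=load("scene0")["img"][:,:,::-1]; b=load("top0")["img"][:,:,::-1]
A=cv2.resize(a[220:300,385:465],None,fx=5,fy=5,interpolation=2)
B=cv2.resize(b[220:300,120:200],None,fx=5,fy=5,interpolation=2)
cv2.imwrite("pics/e1.png",cv2.convertScaleAbs(np.hstack([A,B]),alpha=1.3))
```

```text
(no output)
```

View pics/e1.png

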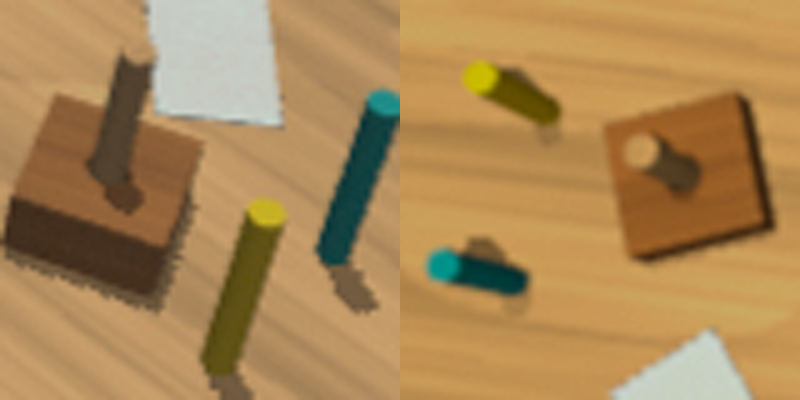

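The wooden dowel's top is at scene crop (139,49) and top crop (642,152). The stand's top-face centre is at (109,171) and (687,176).

Run:
```python
from h import *
S,T=load("scene0"),load("top0")
f=lambda u,v,x0,y0:((u+.5)/5-.5+x0,(v+.5)/5-.5+y0)
for n,a,b,z in(("peg",(139,49),(242,152),.11),("stand",(109,171),(287,176),.035),("yel",(266,214),(81,78),.11),("teal",(383,102),(44,266),.11)):
    print(n,onz(S,*f(*a,385,220),z).round(4),onz(T,*f(*b,120,220),z).round(4))
go((.431,.281,.19,-.667),(.431,.281,.085,-.667))
```

```text
peg [0.4306 0.2795 0.11  ] [0.4329 0.2802 0.11  ]
stand [0.4332 0.2814 0.035 ] [0.432 0.278 0.035]
yel [0.4681 0.371  0.11  ] [0.458  0.3634 0.11  ]
teal [0.3791 0.3675 0.11  ] [0.369  0.3608 0.11  ]
t 8.2 tcp [0.5318 0.1736 0.1921] yaw -0.6655 F [ 1.1 -0.2 -0.4] gap 0.599
[ 0.001 -0.001  0.002] [ 0.222 -1.456  0.02 ]
[ 0.001 -0.001  0.002] [ 0.221 -1.457  1.07 ]
```

Request:
move_arm(
  plan=[
    [[0,0,0,0.1,-0.4,0,0.4],[0,0,0,0.2,-0.8,0,0.4],[0,0,0,0.22,-1,0,0.4],[0,0,0,0.22,-1,0,0.4],[0,0,0,0.22,-1,0,0.4],[0,0,0,0.22,-1,0,0.4],[0,0,0,0.22,-1,0,0.4],[0,0,0,0.22,-1,0,0.4]],
  ],
)

```text
t: 9.2
tcp_pos: [0.4683, 0.2512, 0.1913]
tool_rot: [0.9, 0.436, 0.0, 0.0]
force: [0.5, 0.7, 0.0]
finger_gap: 0.598
```

Request:
move_arm(
  plan=[
    [[0,0,0,0,-0.44,0,0.4],[0,0,0,0,-0.44,0,0.4],[0,0,0,0,-0.44,0.2,0.4],[0,0,0,0,-0.44,0.4,0.4],[0,0,0,0,-0.44,0.5,0.4],[0,0,0,0,-0.44,0.5,0.4],[0,0,0,0,-0.44,0.5,0.4],[0,0,0,0,-0.44,0.5,0.4]],
  ],
)

```text
t: 10.2
tcp_pos: [0.4339, 0.279, 0.142]
tool_rot: [0.9, 0.437, 0.001, 0.0]
force: [0.6, -0.6, -0.1]
finger_gap: 0.601
```

Run:
```python
from h import *
from station import snapshot
go((.432,.28,.085,-.667))
s=snapshot("wrist"); np.savez("w0.npz",**s); print(s["mtx"],s["T"])
s2=snapshot("scene"); A=cv2.resize(s2["img"][180:300,340:480,::-1],None,fx=2.8,fy=3.5,interpolation=2)
B=s["img"][:,:,::-1]; B=cv2.resize(B,(400,300)); B=np.vstack([B,np.zeros((120,400,3),'uint8')])
cv2.imwrite("pics/w0.png",cv2.convertScaleAbs(np.hstack([A,B]),alpha=1.4))
```

```text
t 10.2 tcp [0.4339 0.279  0.142 ] yaw -0.6667 F [ 0.6 -0.6 -0.1] gap 0.601
[ 0.001 -0.002  0.   ] [-0.005 -0.021  0.57 ]
[[325.1922621    0.         278.98942527]
 [  0.         325.1922621  210.72769983]
 [  0.           0.           1.        ]] [[ 7.85351455e-01  5.90270389e-01  1.86558195e-01  4.81327553e-01]
 [-6.19050030e-01  7.48650151e-01  2.37276233e-01  3.40226832e-01]
 [ 3.90313079e-04 -3.01834091e-01  9.53360388e-01  2.63407015e-01]
 [ 0.00000000e+00  0.00000000e+00  0.00000000e+00  1.00000000e+00]]
```

View pics/w0.png

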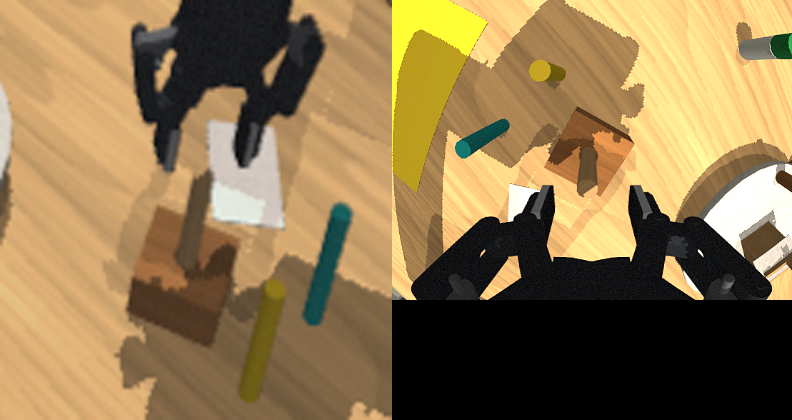

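The dowel top, at (587,190) in the right-hand wrist view, sits midway between the fingertips, so I descend and grip.

Request:
move_arm(
  plan=[
    [[0,0,0,0,-0.02,0.12,0.4],[0,0,0,0,-0.02,0.26,0.4],[0,0,0,0,-0.02,0.42,0.4],[0,0,0,0,-0.02,0.56,0.4],[0,0,0,0,-0.02,0.56,0.6],[0,0,0,0,-0.02,0.56,0.8],[0,0,0,0,-0.02,0.56,0.95],[0,0,0,0,-0.02,0.56,0.95]],
  ],
  force=30,
)

```text
t: 11.3
tcp_pos: [0.432, 0.2802, 0.0857]
tool_rot: [0.9, 0.437, 0.0, 0.0]
force: [-0.5, -0.3, -0.5]
finger_gap: 0.178
```

Request:
move_arm(
  plan=[
    [[0,0,0,0,0,0,0.95],[0,0,0,0,0,-0.1,0.95],[0,0,0,0,0,-0.2,0.95],[0,0,0,0,0,-0.35,0.95],[0,0,0,0,0,-0.5,0.95],[0,0,0,0,0,-0.65,0.95],[0,0,0,0,0,-0.75,0.95],[0,0,0,0,0,-0.75,0.95]],
  ],
)

```text
t: 12.3
tcp_pos: [0.4323, 0.2803, 0.1613]
tool_rot: [0.9, 0.437, 0.001, 0.0]
force: [-0.8, -0.6, -0.6]
finger_gap: 0.176
```

Run:
```python
from h import *
from station import snapshot
go((.696,.013,.16,-1.679),(.696,.013,.16,-1.1))
s2=snapshot("scene"); A=cv2.resize(s2["img"][150:300,340:490,::-1],None,fx=3,fy=3,interpolation=2)
cv2.imwrite("pics/w1.png",cv2.convertScaleAbs(A,alpha=1.4))
```

```text
t 12.3 tcp [0.4323 0.2803 0.1613] yaw -0.6666 F [-0.8 -0.6 -0.6] gap 0.176
[ 0.    -0.003  1.289] [-0.47   3.725  0.016]
[ 0.001 -0.003  0.552] [-0.47   3.725  0.016]
```

View pics/w1.png

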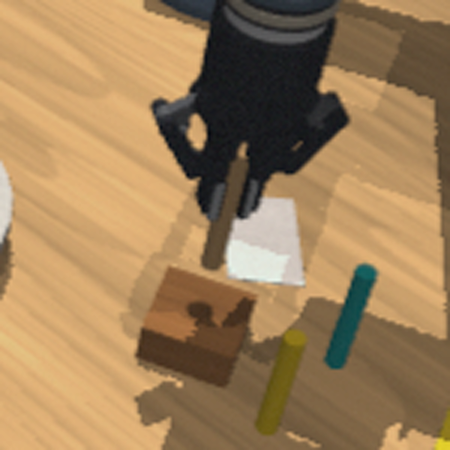

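Request:
move_arm(
  plan=[
    [[0,0,0.2,0,0.1,-0.2,0.95],[0,0,0.4,0,0.3,-0.34,0.95],[0,0,0.6,0,0.5,-0.34,0.95],[0,0,0.8,0,0.7,-0.34,0.95],[0,0,1,0,0.9,-0.34,0.95],[0,0,1,0,1,-0.34,0.95],[0,0,1,0,1,-0.34,0.95],[0,0,1,0,1,-0.34,0.95]],
  ],
)

```text
t: 13.35
tcp_pos: [0.5095, 0.2185, 0.1939]
tool_rot: [0.998, 0.06, -0.001, -0.0]
force: [-0.2, 0.1, -1.5]
finger_gap: 0.182
```

Run:
```python
from h import *
go((.696,.013,.195,-1.679),(.696,.013,.14,-1.679))
```

```text
t 13.35 tcp [0.5095 0.2185 0.1939] yaw -1.4505 F [-0.2  0.1 -1.5] gap 0.182
[0.    0.002 0.291] [ 1.605  2.264 -0.013]
[0.    0.002 0.291] [1.606 2.265 0.537]
```

Request:
move_arm(
  plan=[
    [[0,0,0.1,0.2,0.2,0,0.95],[0,0,0.2,0.4,0.4,0,0.95],[0,0,0.29,0.6,0.6,0,0.95],[0,0,0.29,0.8,0.8,0,0.95],[0,0,0.29,1,1,0,0.95],[0,0,0.29,1,1,0,0.95],[0,0,0.29,1,1,0,0.95],[0,0,0.29,1,1,0,0.95]],
  ],
)

```text
t: 14.35
tcp_pos: [0.6202, 0.1319, 0.1942]
tool_rot: [0.999, -0.054, -0.001, -0.0]
force: [0.3, -0.9, -0.9]
finger_gap: 0.181
```

Run:
```python
from h import *
go((.696,.013,.195,-1.679),(.696,.013,.14,-1.679))
```

```text
t 14.35 tcp [0.6202 0.1319 0.1942] yaw -1.6784 F [ 0.3 -0.9 -0.9] gap 0.181
[-0.     0.002  0.001] [ 0.882  1.101 -0.009]
[-0.     0.002  0.001] [0.882 1.101 0.541]
```

Request:
move_arm(
  plan=[
    [[0,0,0,0.2,0.2,0,0.95],[0,0,0,0.4,0.4,0,0.95],[0,0,0,0.6,0.6,0,0.95],[0,0,0,0.8,0.8,0,0.95],[0,0,0,0.882,1,0.1,0.95],[0,0,0,0.882,1,0.3,0.95],[0,0,0,0.882,1,0.45,0.95],[0,0,0,0.882,1,0.45,0.95]],
  ],
)

```text
t: 15.35
tcp_pos: [0.696, 0.0231, 0.1464]
tool_rot: [0.999, -0.054, -0.003, -0.0]
force: [0.3, -0.0, -0.2]
finger_gap: 0.18
```

Request:
move_arm(
  plan=[
    [[0,0,0,0,0.05,0,0.95],[0,0,0,0,0.1,0,0.95],[0,0,0,0,0.1,0.04,0.95],[0,0,0,0,0.1,0.08,0.95],[0,0,0,0,0.1,0.09,0.95],[0,0,0,0,0.1,0.09,0.95],[0,0,0,0,0.1,0.09,0.95],[0,0,0,0,0.1,0.09,0.95]],
  ],
)

```text
t: 16.35
tcp_pos: [0.6973, 0.0119, 0.1405]
tool_rot: [0.999, -0.054, 0.0, 0.0]
force: [-0.2, -0.6, -0.8]
finger_gap: 0.176
```

Run:
```python
from h import *
from station import snapshot
go((.696,.013,.12,-1.679))
s=snapshot("scene"); np.savez("scene2.npz",**s)
A=cv2.resize(s["img"][175:275,180:280,::-1],None,fx=4,fy=4,interpolation=2)
w=snapshot("wrist"); np.savez("w2.npz",**w)
B=cv2.resize(w["img"][150:370,180:400,::-1],(400,400),interpolation=2)
cv2.imwrite("pics/f1.png",cv2.convertScaleAbs(np.hstack([A,B]),alpha=1.3))
```

```text
t 16.35 tcp [0.6973 0.0119 0.1405] yaw -1.6798 F [-0.2 -0.6 -0.8] gap 0.176
[ 0.    -0.    -0.001] [-0.014 -0.009  0.205]
```

View pics/f1.png

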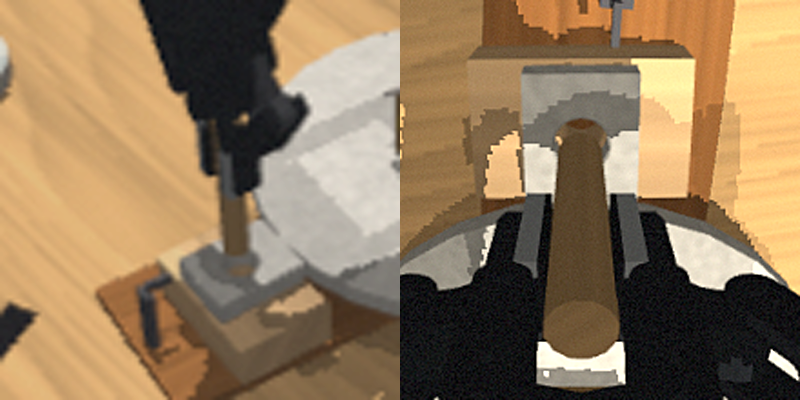

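The dowel foot is over the ear hole's mouth, at (580,135) in the wrist view. I now lower it slowly.

Request:
move_arm(
  plan=[
    [[0,0,0,-0.012,0,0.03,0.95],[0,0,0,-0.012,0,0.06,0.95],[0,0,0,-0.012,0,0.09,0.95],[0,0,0,-0.012,0,0.12,0.95],[0,0,0,-0.012,0,0.15,0.95],[0,0,0,-0.012,0,0.18,0.95],[0,0,0,-0.012,0,0.21,0.95],[0,0,0,-0.012,0,0.24,0.95]],
  ],
)

```text
t: 17.45
tcp_pos: [0.696, 0.012, 0.1161]
tool_rot: [0.999, -0.054, 0.0, -0.0]
force: [0.2, 0.2, -0.2]
finger_gap: 0.178
```

Run:
```python
from h import *
go((.6959,.0120,.11,-1.679))
```

```text
t 17.45 tcp [0.696  0.012  0.1161] yaw -1.6798 F [ 0.2  0.2 -0.2] gap 0.178
[-0.    -0.    -0.001] [-0.001  0.     0.061]
```

Request:
move_arm(
  plan=[
    [[0,0,0,0,0,0.01,0.95],[0,0,0,0,0,0.02,0.95],[0,0,0,0,0,0.03,0.95],[0,0,0,0,0,0.04,0.95],[0,0,0,0,0,0.045,0.95],[0,0,0,0,0,0.05,0.95],[0,0,0,0,0,0.055,0.95],[0,0,0,0,0,0.06,0.95]],
  ],
)

```text
t: 18.45
tcp_pos: [0.696, 0.012, 0.1103]
tool_rot: [0.999, -0.054, 0.0, 0.0]
force: [-1.1, 0.4, -0.4]
finger_gap: 0.181
```

Request:
move_arm(
  plan=[
    [[0,0,0,0,0,0.008,0.95],[0,0,0,0,0,0.016,0.95],[0,0,0,0,0,0.024,0.95],[0,0,0,0,0,0.032,0.95],[0,0,0,0,0,0.04,0.95],[0,0,0,0,0,0.048,0.95],[0,0,0,0,0,0.056,0.95],[0,0,0,0,0,0.06,0.95]],
  ],
)

```text
t: 19.45
tcp_pos: [0.6959, 0.012, 0.1042]
tool_rot: [0.999, -0.055, -0.0, 0.0]
force: [-1.2, -1.0, -0.6]
finger_gap: 0.182
```

It has entered the lock hole with no resistance (foot about 28 mm, plate top 36 mm), so I continue down.

Request:
move_arm(
  plan=[
    [[0,0,0,0,0,0.02,0.95],[0,0,0,0,0,0.04,0.95],[0,0,0,0,0,0.06,0.95],[0,0,0,0,0,0.08,0.95],[0,0,0,0,0,0.1,0.95],[0,0,0,0,0,0.12,0.95],[0,0,0,0,0,0.14,0.95],[0,0,0,0,0,0.16,0.95]],
  ],
)

```text
t: 20.45
tcp_pos: [0.696, 0.012, 0.0882]
tool_rot: [0.999, -0.054, -0.0, 0.0]
force: [-1.0, -0.6, -0.4]
finger_gap: 0.177
```

Request:
move_arm(
  plan=[
    [[0,0,0,0,0,0.01,0.95],[0,0,0,0,0,0.015,0.95],[0,0,0,0,0,0.02,0.95],[0,0,0,0,0,0.025,0.95],[0,0,0,0,0,0.03,0.95],[0,0,0,0,0,0.034,0.95],[0,0,0,0,0,0.038,0.95],[0,0,0,0,0,0.042,0.95]],
  ],
)

```text
t: 21.45
tcp_pos: [0.696, 0.012, 0.0841]
tool_rot: [0.999, -0.054, -0.0, 0.0]
force: [-1.8, -0.5, 0.3]
finger_gap: 0.175
```

The foot is nominally 0.4 mm above the bar. I release and withdraw straight up.

Request:
move_arm(
  plan=[
    [[0,0,0,0,0,0,0.78],[0,0,0,0,0,0,0.7],[0,0,0,0,0,0,0.6],[0,0,0,0,0,0,0.55],[0,0,0,0,0,-0.1,0.55],[0,0,0,0,0,-0.3,0.55],[0,0,0,0,0,-0.6,0.55],[0,0,0,0,0,-0.9,0.55]],
  ],
)

```text
t: 22.45
tcp_pos: [0.6965, 0.0119, 0.1767]
tool_rot: [0.999, -0.054, 0.001, 0.0]
force: [0.2, -0.2, -0.1]
finger_gap: 0.448
```

Request:
move_arm(
  plan=[
    [[0,0,0,0,0,-0.2,0.55],[0,0,0,0,0,-0.4,0.55],[0,0,0,-0.3,0,-0.6,0.55],[0,0,0,-0.6,0,-0.6,0.55],[0,0,0,-1,0,-0.6,0.55],[0,0,0,-1,0,-0.6,0.55],[0,0,0,-1,0,-0.6,0.55],[0,0,0,-1,0,-0.6,0.55]],
  ],
)

```text
t: 23.45
tcp_pos: [0.5982, 0.0225, 0.2349]
tool_rot: [0.999, -0.055, 0.001, 0.0]
force: [-0.2, -0.3, -0.1]
finger_gap: 0.449
```

Run:
```python
from h import *
from station import snapshot
go()
s=snapshot("scene"); np.savez("scene3.npz",**s); t=snapshot("top"); np.savez("top3.npz",**t)
cv2.imwrite("pics/g1.png",np.hstack([cv2.resize(a["img"][y:y+100,x:x+100,::-1],None,fx=4,fy=4,interpolation=2) for a,x,y in((s,180,190),(t,240,120))]))
```

```text
t 23.45 tcp [0.5982 0.0225 0.2349] yaw -1.68 F [-0.2 -0.3 -0.1] gap 0.449
```

View pics/g1.png

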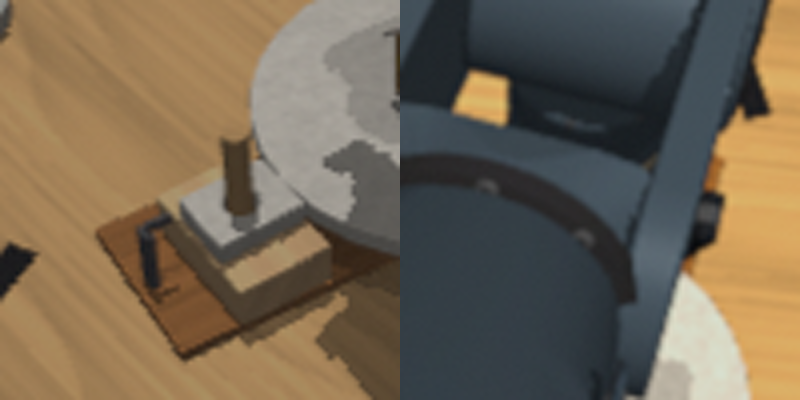

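Run:
```python
from h import *
s=load("scene3")
for z in(.108,.116,.136): print(z,(pix(s,(.696,.012,z))-[180,190])*4)
K=s["mtx"];h,w=s["depth"].shape;u,v=np.meshgrid(np.arange(w),np.arange(h));d=s["depth"]
X=np.stack([(u-K[0,2])/K[0,0]*d,-(v-K[1,2])/K[1,1]*d,-d,np.ones_like(d)],-1)@s["T"].T
m=(np.hypot(X[...,0]-.696,X[...,1]-.012)<.013)&(X[...,2]>.06)&(X[...,2]<.15)
Z=X[m];print(len(Z),np.sort(Z[:,2])[-12:].round(4))
for a,b in((.06,.075),(.075,.09),(.09,.105)):
    q=Z[(Z[:,2]>a)&(Z[:,2]<b)];print(q[:,:3].mean(0).round(4))
```

```text
0.108 [233.17912107 130.45920815]
0.116 [232.37608404 119.97791548]
0.136 [230.33309456  93.31268123]
137 [0.1083 0.1083 0.1086 0.1086 0.1089 0.109  0.1092 0.1092 0.1094 0.1095
 0.1095 0.1126]
[0.6982 0.0167 0.0675]
[0.6992 0.0159 0.0821]
[0.6982 0.0166 0.0987]
```

The dowel's top face reads about 108–109 mm (108 mm when home), and its axis stays vertical along its length. The arm is clear, so I hand in.

```bash
python3 -c "
from station import manip
print(manip.sign_off())"
```

```text
the job is handed in; nothing more can be done
None
```

The dowel is standing through the ear and in the lock hole, and the job is handed in. It used about 24 s of the 72 s. Sign-off gives no verdict, so the result rests on my own checks.

**What I did:** I gripped the handle post lightly and swung it round until the ear was over the lock hole, about 0.06 rad from the pointer. I had measured the lock hole's place before the ear covered it. I then took the wooden dowel from its stand and lowered it slowly through the ear. It slid straight down, so no to-and-fro was needed. I let go with the foot about 0.4 mm above the bar and backed off.

**Last checks:**
- **Dowel height:** the depth image shows its top at about 108–109 mm, against 108 mm when fully home.
- **Upright:** the dowel's side stays at the same place in x and y from 67 to 99 mm height.
- **Forces:** readings at the end of each move stayed under about 2 N while lowering the dowel, and reached about 7 N when gripping the post.
- **Robot:** the arm was clear of everything.

**Not confirmed:**
- **Top view:** the arm blocked the last top picture, so the final position rests on the scene camera alone.
- **Ear angle:** I did not measure it again after release. The two cameras put the pointer about 8 mm apart, so 0.06 rad is good only to a few hundredths, against the 0.12 rad limit.
- **Bystanders:** I did not measure the pot, glue stick and tape roll at the end. No move was planned near them.

I viewed 9 of the 10 pictures.

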